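# Clamp an embedded stem sample in the sloping trimming clamp

## Task

Take the sample carrier with the green block out of the grey tray and lay it flat along the sloping bed of the white clamp, behind the lower ledge, with its black pad under the clamp's foot and its block at the open end of the bed. Then turn the blue knob clockwise until it stops tight, so that the foot presses on the black pad, and let go. Leave the amber sample and everything else on the bench where it is.

Things in the scene. Friction and masses are not known exactly. Their poses are not given: they have to be found in the camera images.
- sample_green: Carrier to be clamped, loose, about 0.1 kg: aluminium strip 120 x 26 x 10 mm with an upright green block, 20 x 20 mm, 45 mm high, on one end (top 55 mm above the strip's underside). Origin: strip's underside, below the block's axis. x: along the strip from block to plain end (x = -16 to 104 mm), y across, z up along the block. A black pad covers the strip's top from x = 64 to 96 mm.
- green_pad (a point): Centre of the black pad on top of the green carrier's strip (carrier x = 80 mm, z = 10 mm).
- sample_amber: The same kind of carrier with an orange (amber) block, lying beside it in the tray; same size and axes. Not to be disturbed.
- tray: Fixed shallow grey tray, 310 x 250 mm, walls 14 mm high and 5 mm thick, floor 5 mm above the bench. Origin: centre of its underside. The two carriers lie in it.
- clamp: White trimming clamp, fixed to the bench wherever it stands. Origin on the bench, straight below the bed's origin; z up; x to the uphill side. Its foot plate is 170 mm (x from -70 to 100) by 190 mm (y from -65 to 125), 14 mm high.
- bed: The clamp's dark steel bed, sloping 25 degrees. Origin: on its surface, on the screw's axis, 95 mm above the bench. z: the bed's normal and screw's axis (leaning 25 degrees downhill from vertical); x uphill along the slope; y level along the bed. Surface: x -22 to 22 mm, y -45 to 110 mm. An end stop 25 mm high closes the -y end (inner face y = -30 mm); the +y end is open, the carrier enters there.
- bed_ledge (a point): Middle of the inner top edge of the ledge, 6 mm high and 7 mm thick, along the bed's lower side; its inner face lies at bed x = -14 mm, so a strip against it has its middle line at bed x = -1 mm.
- bed_arm (a point): Where the screw's axis leaves the top of the clamp's arm (bed z = 62 mm). The arm hangs over the bed: bed x -16 to 54 mm, y within 17 mm, z 48 to 62 mm, carried by a column at x 28 to 54 mm, y within 18 mm.
- knob (a joint): Angle of the blue knob, rad: 0 fully open, growing clockwise seen from above the knob (tightening); stops at 4.2, fully home, knob's underside on the arm. Knob 34 mm in diameter, 32 mm high, white line on top; goes down 3.2 mm per rad along bed -z (underside 13.4 mm above the arm's top at 0). Starts between 0.2 and 1.4; friction about 0.08 N m; stays where left.
- knob_top (a point): Centre of the top face of the knob, on the screw's axis; moves with the screw. The point's z is the screw's axis, pointing out of the knob.
- foot_face (a point): Centre of the underside of the black foot, 18 mm in diameter, at the screw's lower end. Moves with the screw without turning; sprung, 4 N per mm, up to 6 mm. 20.9 mm above the bed with the knob at 0, 7.5 mm with the knob home and nothing below: on a 10 mm strip it bears over the last 2.5 mm of travel, with up to 10 N.
- foot: The sprung black foot that presses on the sample; origin as point foot_face.
- tube_rack: Green rack of capped tubes, 70 x 140 x 104 mm, loose; origin under its centre. Bystander.
- reagent_bottle: Amber bottle, 70 mm in diameter, 160 mm high, loose; origin under its centre. Bystander.
- specimen_jar: Jar with white cap, 60 mm in diameter, 75 mm high, loose; origin under its centre. Bystander.
- petri_dish: Closed dish, 93 mm in diameter, 18 mm high, loose; origin under its centre. Bystander.
- brush: Small brush lying on the bench, 170 mm long, loose. Bystander.
- seedling: Seedling in a black pot 65 x 65 x 60 mm, 190 mm high in all, loose; origin under its centre. Bystander.
There are look-alikes about, which are no part of the job. Leave any red look-alike of the sample_green alone.

How it is judged:
On the way, in this order (a step that is already met when the one before it is completed fails the run):
1. the green sample's carrier lies flat on the sloping bed with its black pad under the foot (x of foot_face in the frame of sample_green between 0.062 and 0.098 m and y of foot_face in the frame of sample_green between -0.01 and 0.01 m and z of sample_green in the frame of bed between -0.003 and 0.003 m and z of green_pad in the frame of bed between 0.007 and 0.013 m and angle between the z axis of sample_green and the z axis of bed, either way round below 0.07 rad and angle between the x axis of sample_green and the y axis of bed, either way round below 0.15 rad and y of sample_green in the frame of bed above 0.05 m), for 0.2 s.
2. the knob is turned home and the foot presses on the carrier (value of joint knob above 4.05 rad and contact force between foot and sample_green above 5 N), for 0.2 s.
At the end, for the whole second after the job is handed in: Green carrier at rest flat on the bed (within 3 mm and 0.07 rad, along it within 0.15 rad), block at the open end, foot centre within 18 mm along and 10 mm across of the black pad's centre; knob home (above 4.05 rad) and the foot pressing on the carrier with more than 5 N (all of step 1 and all of step 2 and linear speed of sample_green below 0.02 m/s); the robot touches nothing.
It fails at once if the amber sample is disturbed (moved more than 30 mm) (distance of sample_amber from where it was at the start of the episode above 0.03 m).
It fails at once if another thing on the bench is disturbed (moved more than 30 mm) (distance of any of tube_rack, reagent_bottle, specimen_jar, petri_dish, brush, seedling from where it was at the start of the episode above 0.03 m).
It also fails if it takes over 70 s, if anything falls off the work surface, if the arm or the gripper's body presses on something with over 40 N, if the wrist force passes 120 N, or if a joint passes its speed limit or range.

## Robot

A 6-joint arm with a two-finger parallel gripper is mounted at the origin on the work surface. World frame = base frame: x ahead of the robot, y to its left, z up, the work surface at z = 0. Lengths are in m, angles in rad, forces in N, time in s.
With the tool pointing down it reaches from about 0.35 to 0.775 m from the base axis. Payload 5.5 kg.
Tool frame: the origin (TCP) lies at the very end of the fingers, on their centre line; the grasp point (between the pads) lies 19 mm behind it (grip_point_offset is the distance from the TCP to the grasp point, in m); z points along the fingers, y is the direction in which the jaws open and shut (so a half turn about z gives the same grasp; the last joint's range is limited). The gripper opens to 85 mm and grips with 20 to 120 N. Pads are 22 mm wide; open, the fingers measure 114 mm over their backs; the gripper's body (76 mm by 85 mm) begins 54 mm behind the grasp point. The pads swing forward as they close: fully open they stand 13 mm farther back than shut.
Start: joints at [-1.273, 0.313, 0.046, 1.304, 0, 1.431], TCP at [0.244, -0.521, 0.231] pointing down, gripper open.
Joint ranges: [-2.76, 2.76], [-0.86, 1.69], [-1.03, 1.26], [-2.2, 2.34], [-1.47, 1.5], [-3.14, 3.14]. Speed limits (rad/s): [2.57, 2.57, 3.14, 3.14, 3.14, 3.14].

## Interface

Orientations are given as a unit quaternion [w, x, y, z].
In Python, from workcell import * gives the robot as it stands.
- The arm moves only by the shell command python3 -m crank 'ROWS' [OPENING] [FORCE]. ROWS is a JSON object of lists of equal length, an entry for each row: "travel": the shift along the tool's x, y, z in units of 40 mm (1.0 is 40 mm), a list of three; "turn": the turn about the tool's z in rad. In form: {"travel": [[x, y, z], ...], "turn": [turn, ...]}. A call has 1 to 5 rows; each row is the pose to reach, as a shift and turn from the pose commanded when the call began, along the tool's axes at that moment; what a row does not reach only later rows make up. A row lasts 1/12 s, in which the tool goes at most 41.7 mm and 7.16 degrees, less where a joint would pass 70% of its speed; a pose out of reach is approached as far as the arm can. A call with a gripper value outside its range is refused whole. OPENING is the finger opening in mm, from 0 to 85.4, set as the call begins (- or left out, the last holds). The fingers move at their own pace and stop on an object; FORCE is the grip in N (left out, the last holds). Time passes only in rows, so rows that repeat a pose let the fingers close. It gives the time, the measured TCP pose, the force and the opening at its end, in the units of the state.
- get_state(): the state, without advancing time (a new reading comes with each control period).
- read_camera(name): name is "side" or "top" or "wrist"; returns a dict with "image" (480x640x3 uint8, red, green, blue), "K" (3x3 intrinsics, pixels), "R" (3x3) and "t" (3): a world point X has camera coordinates R X + t. Camera axes: x right, y down, z forward; pixel columns grow to the right and rows downward; lengths in m; the calibration is good to about 2 mm. The wrist camera is an equidistant fisheye: a pixel r from the principal point sees the ray r / f radians off the axis. A picture is of the moment at which its call begins. There is no depth.
- hand_in(): hands the job in, once; it reports no verdict.
The state is a dict: "clock": time; "joint_pos": joint angles; "qvel": joint speeds; "tau": joint torques, N m; "tcp_pos": TCP position; "orientation": TCP orientation; "wrist_force": force on the tool from outside, world axes, zero at the start; "ft_torque": the same for the moment, N m; "finger_gap": finger opening in m.
Only numpy, scipy, OpenCV 4.12 (cv2) and the standard library are available. Lean on these libraries where they do the work, as an engineer would, in place of code of your own. Each camera call takes 0.05 s, during which the arm holds its last target. There are 200 camera calls.

## Working session

There is one attempt and no reset: what is moved stays moved. The work goes in short steps, Python scripts to look and compute and a shell command to move; the robot and the scene stay as the last step left them, time stands still between calls to the robot, and variables do not carry over. Pictures are saved under pics/ and viewed, about 8 in all and at most 12, crops included, and the job is handed in when it is done.

```bash
mkdir -p pics; ls
python3 - <<'E'
from workcell import *
import cv2,numpy as np
s=get_state();print(s)
a=[]
for n in("side","top"):
    c=read_camera(n);cv2.imwrite(f"pics/{n}0.png",c["image"][:,:,::-1]);print(n,c["K"],c["R"],c["t"],sep="\n")
c=read_camera("wrist");cv2.imwrite("pics/w0.png",c["image"][:,:,::-1]);print(c["K"],c["R"],c["t"])
E
```

```text
pics
{'clock': 0.0, 'joint_pos': array([-1.27262691e+00,  3.14054068e-01,  4.49935624e-02,  1.30358436e+00,
       -4.76238538e-06,  1.43121538e+00]), 'qvel': array([-0.00153854, -0.00041401,  0.00018632,  0.00041071, -0.00061615,
        0.00035991]), 'tau': array([-2.94124229e-04, -4.80620813e+01,  2.98535693e+01,  1.92209333e-02,
       -1.30292797e-04, -2.12434333e-05]), 'tcp_pos': array([ 0.24359658, -0.5203018 ,  0.23038429]), 'orientation': array([-9.21174919e-04,  9.76141884e-01,  2.17131685e-01, -7.55860344e-05]), 'wrist_force': array([-0.63903553, -0.15797081, -0.94322102]), 'ft_torque': array([ 0.00165198, -0.02532933,  0.00788235]), 'finger_gap': 0.08539232328163461}
side
[[486.14171917   0.         320.04853095]
 [  0.         486.14171917 244.22234253]
 [  0.           0.           1.        ]]
[[-0.91134219 -0.41146356 -0.01237527]
 [-0.30310835  0.6910829  -0.65614766]
 [ 0.27853319 -0.594224   -0.75453104]]
[0.45770118 0.1800476  1.23593348]
top
[[468.19084786   0.         319.76270289]
 [  0.         468.19084786 237.34554769]
 [  0.           0.           1.        ]]
[[-0.0212982  -0.99976984 -0.00258004]
 [-0.97982449  0.02138611 -0.19871234]
 [ 0.19872178 -0.00170423 -0.98005446]]
[0.08055722 0.46326231 1.31158016]
[[371.64829954   0.         316.36977697]
 [  0.         371.64829954 239.16584189]
 [  0.           0.           1.        ]] [[ 0.42513623 -0.90512558 -0.00262126]
 [-0.86597695 -0.40758731  0.2897525 ]
 [-0.26333079 -0.12091433 -0.95709802]] [-0.57491539 -0.03789163  0.37987339]
```

View pics/top0.png

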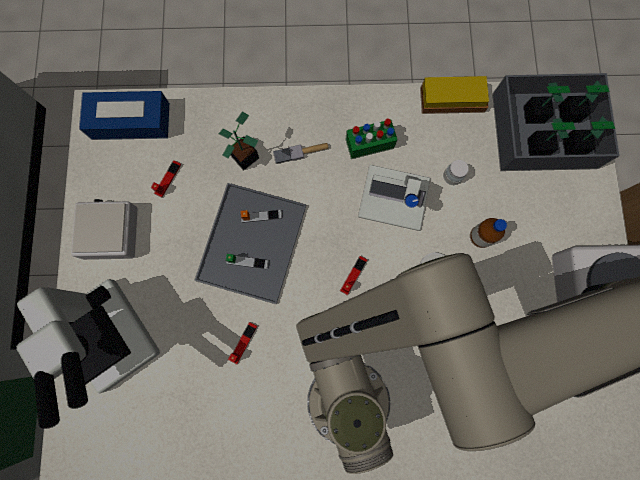

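View pics/side0.png

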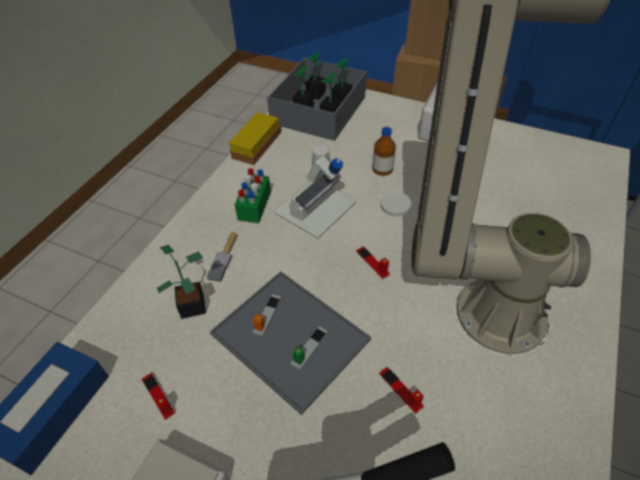

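```bash
cat > h.py <<'E'
import cv2,numpy as np
from workcell import *
def ray(c,uv,fish=False):
    K,R,t=c["K"],c["R"],c["t"]
    d=np.array([(uv[0]-K[0,2])/K[0,0],(uv[1]-K[1,2])/K[1,1]])
    if fish:
        r=np.hypot(*d); v=np.array([*(d/max(r,1e-9)*np.sin(r)),np.cos(r)])
    else: v=np.array([*d,1.])
    v=R.T@v; return -R.T@t, v/np.linalg.norm(v)
def plane(c,uv,z,fish=False):
    o,v=ray(c,uv,fish); return o+v*(z-o[2])/v[2]
def tri(rs):
    A=sum(np.eye(3)-np.outer(v,v) for o,v in rs); b=sum((np.eye(3)-np.outer(v,v))@o for o,v in rs)
    x=np.linalg.solve(A,b); return x,[np.linalg.norm((np.eye(3)-np.outer(v,v))@(x-o)) for o,v in rs]
def blobs(img,lo,hi,amin=20):
    m=cv2.inRange(cv2.cvtColor(img,cv2.COLOR_RGB2HSV),np.array(lo),np.array(hi))
    n,l,s,ce=cv2.connectedComponentsWithStats(m)
    return m,[(s[i,4],ce[i].round(1)) for i in range(1,n) if s[i,4]>=amin]
def proj(c,X,fish=False):
    p=c["R"]@X+c["t"]
    if fish:
        th=np.arctan2(np.hypot(p[0],p[1]),p[2]); q=p[:2]/np.hypot(p[0],p[1])*th
    else: q=p[:2]/p[2]
    return q*c["K"][0,0]+c["K"][:2,2]
E
python3 - <<'E'
from h import *
cs={n:read_camera(n) for n in("top","side")}
for n,c in cs.items():
    im=c["image"]
    print(n,"green",blobs(im,(45,100,40),(80,255,255))[1]);print("blue",blobs(im,(105,150,60),(125,255,255))[1])
T,S=cs["top"]["image"],cs["side"]["image"]
z=lambda im,x,y,w,h:cv2.resize(im[y:y+h,x:x+w],(400,300),interpolation=cv2.INTER_CUBIC)
o=np.vstack([np.hstack([z(T,190,180,120,90),z(T,350,150,100,75)]),np.hstack([z(S,220,280,120,90),z(S,265,140,100,75)])])
cv2.imwrite("pics/z1.png",o[:,:,::-1])
E
```

```text
top green [(np.int32(254), array([595.4,  90.1])), (np.int32(246), array([557.5,  90.7])), (np.int32(76), array([242.2, 117.6])), (np.int32(268), array([601.1, 126.4])), (np.int32(256), array([562.4, 126.8])), (np.int32(586), array([368. , 138.5])), (np.int32(72), array([226.3, 133.8])), (np.int32(104), array([249.8, 140.8])), (np.int32(81), array([228.5, 150.5])), (np.int32(47), array([229.3, 257.1]))]
blue [(np.int32(2042), array([120.6, 110.2])), (np.int32(32), array([366. , 126.9])), (np.int32(33), array([389.9, 130.8])), (np.int32(34), array([358.2, 138.8])), (np.int32(114), array([411.2, 200.5])), (np.int32(121), array([499.7, 224.9]))]
side green [(np.int32(60), array([314.3,  58.4])), (np.int32(65), array([342.2,  64.3])), (np.int32(75), array([301. ,  71.7])), (np.int32(87), array([329.7,  78.5])), (np.int32(752), array([253.3, 204. ])), (np.int32(37), array([166.7, 249.2])), (np.int32(63), array([194. , 256.9])), (np.int32(100), array([187.2, 285.5])), (np.int32(40), array([163.9, 286.2])), (np.int32(139), array([298.1, 354.9]))]
blue [(np.int32(10517), array([325.1,  30.5])), (np.int32(11739), array([577.5,  62.8])), (np.int32(1370), array([627. , 120.3])), (np.int32(781), array([557.4, 124.8])), (np.int32(54), array([386.2, 131.2])), (np.int32(97), array([335.3, 165.5])), (np.int32(24), array([244.3, 185.4])), (np.int32(32), array([250.7, 194. ])), (np.int32(3405), array([ 42.3, 398.3]))]
```

View pics/z1.png

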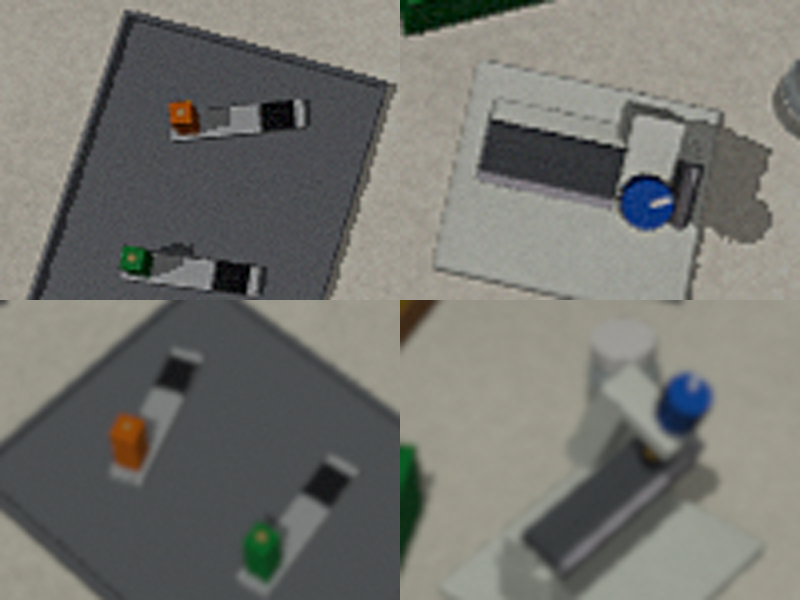

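Run:
```python
from h import *
T,S=read_camera("top"),read_camera("side")
P=lambda n,a,b:print(n,*[np.round(q,4) for q in tri([ray(T,a),ray(S,b)])])
P("gtop",(230.2,257.4),(298.6,351.1));P("pad",(259.9,262.8),(317.8,334.9));P("amb",(190+183/3.333,180+113/3.333),(220+130/3.333,280+120/3.333))
P("apad",(190+278/3.333,180+115/3.333),(220+178/3.333,280+74/3.333))
P("knob",(411.7,200.7),(337.5,161.5))
P("bottlecap",(499.7,224.9),(386.2,131.2))
t=lambda x,y:(350+(x-400)/4,150+y/4)
for x,y,z in((476,62,.014),(720,112,.014),(435,268,.014),(488,122,.095+.009),(622,150,.104)):print(plane(T,t(x,y),z).round(4))
```

```text
gtop [0.4087 0.327  0.058 ] [0.0011 0.0011]
pad [0.3976 0.2478 0.0145] [0.0013 0.0013]
amb [0.534  0.2851 0.0662] [0.0008 0.0008]
apad [0.5421 0.2075 0.016 ] [0.0019 0.0019]
knob [ 0.5255 -0.1715  0.1978] [0.0011 0.0011]
bottlecap [ 0.4646 -0.4112  0.156 ] [0.0015 0.0015]
[ 0.693  -0.0852  0.014 ]
[ 0.6487 -0.2694  0.014 ]
[ 0.5312 -0.0477  0.014 ]
[ 0.615  -0.0814  0.104 ]
[ 0.5921 -0.1755  0.104 ]
```

```bash
cat > go.py <<'E'
# prints shift (units of 40 mm, tool axes) and turn to a goal: x y z tool_y_yaw_deg
import sys
from h import *
from scipy.spatial.transform import Rotation as Ro
s=get_state();q=s["orientation"];R=Ro.from_quat([*q[1:],q[0]]).as_matrix()
g=np.array([float(a) for a in sys.argv[1:4]]);
d=R.T@(g-s["tcp_pos"])/.04
yaw=np.arctan2(R[1,1],R[0,1]);t=-(np.radians(float(sys.argv[4]))-yaw);
print("t",round(s["clock"],2),"tcp",s["tcp_pos"].round(4),"yawy",np.degrees(yaw).round(2),"tilt",np.degrees(np.arccos(-R[2,2])).round(2),"j6",s["joint_pos"][5].round(2),"F",s["wrist_force"].round(1),"gap",round(s["finger_gap"],4))
print("shift",d.round(2),"len mm",(40*np.linalg.norm(d)).round(0),"turn",((t+np.pi)%(2*np.pi)-np.pi).round(3))
E
python3 -m crank '{"travel":[[0.9,-0.5,-0.4],[1.8,-0.9,-0.8],[2.8,-1.4,-1.2],[3.7,-1.8,-1.2],[4.6,-2.3,-1.2]],"turn":[-0.12,-0.24,-0.36,-0.48,-0.6]}' 85 40; python3 go.py 0.5 -0.2 0.28 82
```

```text
clock: 0.77
tcp_pos: [0.3692, -0.3637, 0.2807]
orientation: [0.002, 0.867, 0.498, 0.0]
wrist_force: [1.5, 0.1, -0.1]
finger_gap: 0.0851
t 0.77 tcp [ 0.3692 -0.3637  0.2807] yawy -30.25 tilt 0.19 j6 1.17 F [ 1.5  0.1 -0.1] gap 0.0851
shift [5.18 0.76 0.01] len mm 210.0 turn -1.959
```

```bash
python3 -m crank '{"travel":[[1,0.15,0],[2,0.3,0],[3,0.45,0],[4,0.6,0],[5,0.7,0]],"turn":[-0.12,-0.24,-0.36,-0.48,-0.6]}'; python3 go.py 0.48 0.15 0.28 82
python3 - <<'E'
from h import *
c=read_camera("wrist");cv2.imwrite("pics/w1.png",c["image"][:,:,::-1]);np.savez("w1.npz",**c)
E
```

```text
clock: 1.18
tcp_pos: [0.4947, -0.2046, 0.2794]
orientation: [0.0, 0.681, 0.732, 0.0]
wrist_force: [0.1, -0.2, 0.3]
finger_gap: 0.0851
t 1.18 tcp [ 0.4947 -0.2046  0.2794] yawy 4.18 tilt 0.05 j6 0.96 F [ 0.1 -0.2  0.3] gap 0.0851
shift [ 8.87  0.28 -0.02] len mm 355.0 turn -1.358
```

View pics/w1.png

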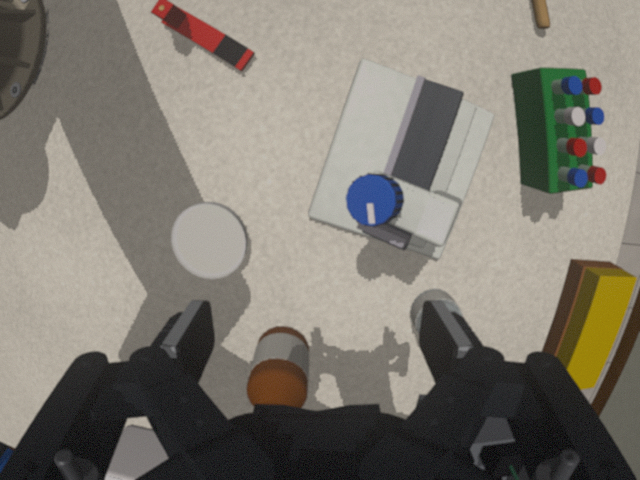

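```bash
python3 -m crank '{"travel":[[1,0,0],[2,0.1,0],[3,0.1,0],[4,0.1,0],[5,0.2,0]],"turn":[-0.12,-0.24,-0.36,-0.48,-0.6]}'
python3 - <<'E'
from h import *
c=read_camera("wrist");np.savez("w2.npz",**c);cv2.imwrite("pics/w2.png",c["image"][:,:,::-1])
E
python3 go.py 0.43 0.25 0.25 82
```

```text
clock: 1.65
tcp_pos: [0.4873, -0.0046, 0.2794]
orientation: [0.0, 0.435, 0.901, -0.0]
wrist_force: [0.3, -0.0, 0.0]
finger_gap: 0.0847
t 1.7 tcp [0.487  0.002  0.2796] yawy 39.18 tilt 0.26 j6 0.72 F [-1.5  4.5 -0.3] gap 0.0851
shift [5.7  2.81 0.77] len mm 256.0 turn -0.747
```

View pics/w2.png

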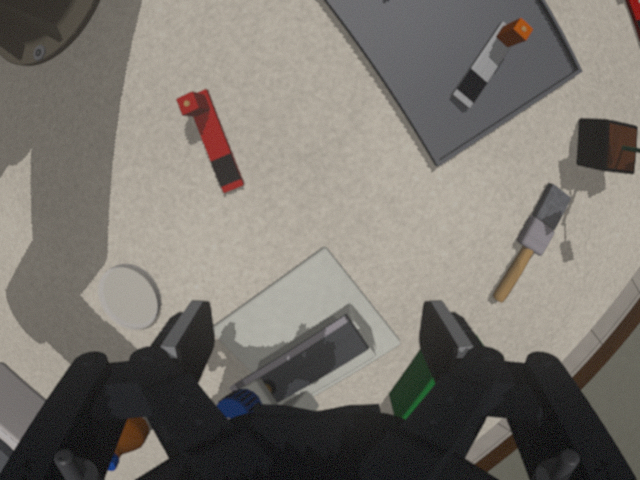

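```bash
python3 -m crank '{"travel":[[0.9,0.4,0.1],[1.8,0.9,0.2],[2.7,1.3,0.4],[3.6,1.8,0.5],[4.5,2.2,0.6]],"turn":[-0.12,-0.24,-0.36,-0.48,-0.6]}' >/dev/null; python3 go.py 0.43 0.27 0.24 82
```

```text
t 2.12 tcp [0.4457 0.1912 0.255 ] yawy 72.84 tilt 0.03 j6 0.54 F [ 1.  -0.3  0.4] gap 0.0849
shift [0.96 1.77 0.38] len mm 82.0 turn -0.16
```

```bash
python3 -m crank '{"travel":[[0.5,0.9,0.2],[0.9,1.7,0.4],[0.9,1.7,0.4]],"turn":[-0.1,-0.16,-0.16]}' >/dev/null;  python3 - <<'E'
from h import *
c=read_camera("wrist");np.savez("w3.npz",**c);cv2.imwrite("pics/w3.png",c["image"][:,:,::-1])
print(blobs(c["image"],(45,100,40),(80,255,255),60)[1])
w1,w2=np.load("w1.npz"),np.load("w2.npz")
for a,b in(((424,79),(348,313)),((462,92),(371,350)),((375,198),(238,400))):print(tri([ray(w1,a,1),ray(w2,b,1)]))
E
python3 go.py 0.43 0.27 0.24 82
```

```text
[(np.int32(479), array([378.8, 180.6])), (np.int32(1862), array([139.3, 448. ]))]
(array([ 0.58613724, -0.0721973 ,  0.07423772]), [np.float64(0.0013272105795294616), np.float64(0.0013272105795297216)])
(array([ 0.61885208, -0.08159291,  0.10124661]), [np.float64(0.0022434945867089644), np.float64(0.0022434945867088768)])
(array([ 0.53414954, -0.17684966,  0.15985762]), [np.float64(0.0019925341988417202), np.float64(0.001992534198841797)])
t 2.42 tcp [0.4307 0.2677 0.2382] yawy 82.03 tilt 0.09 j6 0.54 F [ 0.  -0.2 -0.7] gap 0.085
shift [ 0.02  0.05 -0.04] len mm 3.0 turn 0.001
```

View pics/w3.png

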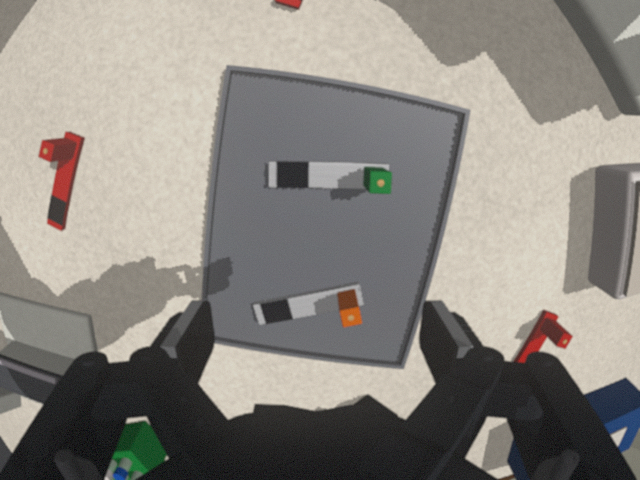

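```bash
python3 - <<'E'
from h import *
w=np.load("w3.npz");T=read_camera("top")
print("block",plane(w,(380.5,181),.06,1), tri([ray(w,(380.5,181),1),ray(T,(230.2,257.4))]))
a=plane(w,(268,175.5),.015,1);b=plane(w,(293,175),.015,1);print("end,pad",a,b, plane(w,(275,162),.015,1),plane(w,(388,165),.015,1),plane(w,(275,188),.015,1),plane(w,(362,190),.015,1))
E
python3 go.py 0.409 0.327 0.12 82
```

```text
block [0.40830305 0.32962915 0.06      ] (array([ 0.42025931,  0.34072318, -0.01125659]), [np.float64(0.0008095793838336835), np.float64(0.0008095793838336346)])
end,pad [0.39508147 0.22651892 0.015     ] [0.3982002 0.2511878 0.015    ] [0.38280947 0.23548463 0.015     ] [0.40017188 0.34595614 0.015     ] [0.40853781 0.23148998 0.015     ] [0.42215462 0.31715584 0.015     ]
t 2.47 tcp [0.4313 0.2663 0.2387] yawy 81.89 tilt 0.07 j6 0.54 F [1.  0.8 0.4] gap 0.0851
shift [0.76 1.43 2.97] len mm 135.0 turn -0.002
```

```bash
python3 -m crank '{"travel":[[0.3,0.5,0.8],[0.6,1.0,1.6],[0.75,1.48,2.5],[0.75,1.48,3.2],[0.75,1.48,3.2]],"turn":[0.016,0.016,0.016,0.016,0.016]}' 50 40 >/dev/null; python3 go.py 0.4095 0.3292 0.022 81;  python3 - <<'E'
from h import *
c=read_camera("wrist");np.savez("w4.npz",**c);cv2.imwrite("pics/w4.png",c["image"][:,:,::-1])
m,b=blobs(c["image"],(45,100,40),(80,255,255),60);print(b)
E
```

```text
t 2.88 tcp [0.4077 0.3255 0.106 ] yawy 80.76 tilt 0.55 j6 0.68 F [-1.  -0.2 -0.3] gap 0.05
shift [-0.04  0.11  2.1 ] len mm 84.0 turn -0.004
[(np.int32(1637), array([324.6, 259.1]))]
```

View pics/w4.png

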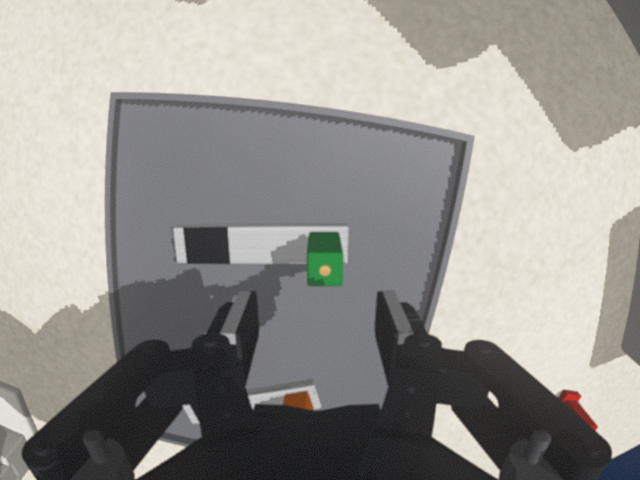

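```bash
python3 - <<'E'
from h import *
w=np.load("w4.npz");w3=np.load("w3.npz")
print("top",plane(w,(325,269.5),.06,1),tri([ray(w,(325,269.5),1),ray(w3,(380.5,181),1)]))
for p in((175,228),(348,227),(175,263),(306,264)):print(plane(w,p,.015,1))
E
python3 go.py 0.4095 0.3292 0.022 81
```

```text
top [0.40952563 0.32949181 0.06      ] (array([0.40802781, 0.3293809 , 0.06325259]), [np.float64(0.00034412248882692234), np.float64(0.00034412248882682443)])
[0.38166501 0.23078852 0.015     ]
[0.39990641 0.34690282 0.015     ]
[0.40640679 0.22375267 0.015     ]
[0.42086869 0.31559325 0.015     ]
t 2.93 tcp [0.4091 0.3259 0.1089] yawy 80.73 tilt 0.38 j6 0.68 F [-0.2  0.5  0.3] gap 0.0501
shift [-0.01  0.09  2.17] len mm 87.0 turn -0.005
```

```bash
python3 -m crank '{"travel":[[0,0.09,0.7],[0,0.09,1.4],[0,0.09,2.1],[0,0.09,2.15],[0,0.09,2.15]],"turn":[0,0,0,0,0]}' 50 40 >/dev/null; python3 -m crank '{"travel":[[0,0,0],[0,0,0],[0,0,0],[0,0,0],[0,0,0]],"turn":[0,0,0,0,0]}' 10 40;python3 go.py 0.4095 0.3292 0.022 81
```

```text
clock: 3.77
tcp_pos: [0.4135, 0.3325, 0.0278]
orientation: [0.002, 0.08, 0.997, 0.001]
wrist_force: [0.3, -2.1, 7.0]
finger_gap: 0.0191
t 3.77 tcp [0.4135 0.3325 0.0278] yawy 80.82 tilt 0.28 j6 0.69 F [ 0.3 -2.1  7. ] gap 0.0191
shift [ 0.09 -0.1   0.15] len mm 8.0 turn -0.003
```

```bash
python3 -m crank '{"travel":[[0,0,-0.2],[0,0,-0.5],[0,0,-1],[0,0,-1.5],[0,0,-1.5]],"turn":[0,0,0,0,0]}' ;python3 go.py 0.4095 0.3292 0.022 81
python3 - <<'E'
from h import *
c=read_camera("wrist");np.savez("w5.npz",**c);cv2.imwrite("pics/w5.png",c["image"][:,:,::-1])
s=read_camera("side");cv2.imwrite("pics/s5.png",np.hstack([cv2.resize(c["image"][100:480,80:560],(480,380)),cv2.resize(s["image"][200:400,200:360],(304,380))])[:,:,::-1])
E
```

```text
clock: 4.18
tcp_pos: [0.4137, 0.3334, 0.09]
orientation: [0.003, 0.08, 0.997, 0.002]
wrist_force: [1.0, 1.2, -0.5]
finger_gap: 0.0198
t 4.18 tcp [0.4137 0.3334 0.09  ] yawy 80.86 tilt 0.41 j6 0.69 F [ 1.   1.2 -0.5] gap 0.0198
shift [ 0.1  -0.13  1.7 ] len mm 68.0 turn -0.002
```

View pics/s5.png

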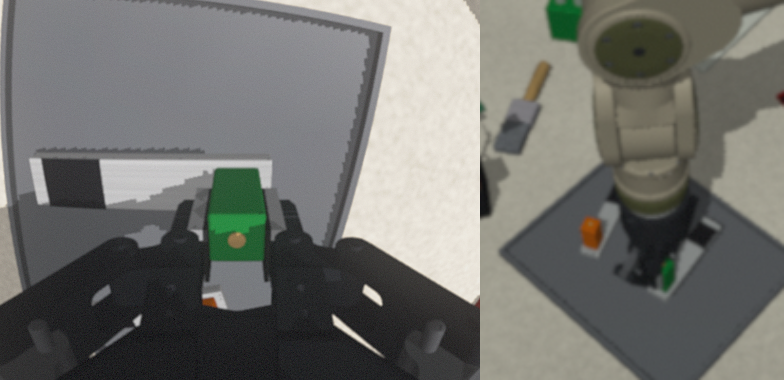

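```bash
python3 -m crank '{"travel":[[0,0,-1],[0,0,-2],[0,0,-3],[0,0,-4],[0,0,-4]],"turn":[0,0,0,0,0]}' >/dev/null;python3 go.py 0.59 -0.02 0.25 76.4
```

```text
t 4.7 tcp [0.414  0.3335 0.2524] yawy 80.85 tilt 0.63 j6 0.69 F [ 0.7  0.  -1.1] gap 0.0196
shift [-5.75 -8.03  0.05] len mm 395.0 turn 0.078
```

```bash
python3 -m crank '{"travel":[[-0.5,-0.7,0],[-1.1,-1.5,0],[-1.7,-2.3,0],[-2.3,-3.1,0],[-2.9,-4.0,0]],"turn":[0.02,0.04,0.06,0.08,0.08]}' >/dev/null; python3 -m crank '{"travel":[[-0.5,-0.8,0],[-1.1,-1.6,0],[-1.7,-2.4,0],[-2.3,-3.2,0],[-2.85,-4.0,0]],"turn":[0,0,0,0,0]}' >/dev/null; python3 -m crank '{"travel":[[0,0,0],[0,0,0]],"turn":[0,0]}' >/dev/null; python3 go.py 0.59 -0.02 0.25 76.4;  python3 - <<'E'
from h import *
c=read_camera("wrist");np.savez("w6.npz",**c);cv2.imwrite("pics/w6.png",c["image"][:,:,::-1])
print(-c["R"].T@c["t"])
E
```

```text
t 5.7 tcp [ 0.5724 -0.0278  0.2432] yawy 76.02 tilt 0.17 j6 0.06 F [ 0.5  0.8 -1.6] gap 0.019
shift [-0.38  0.29 -0.17] len mm 20.0 turn -0.007
[ 0.50218336 -0.01063576  0.38591311]
```

View pics/w6.png

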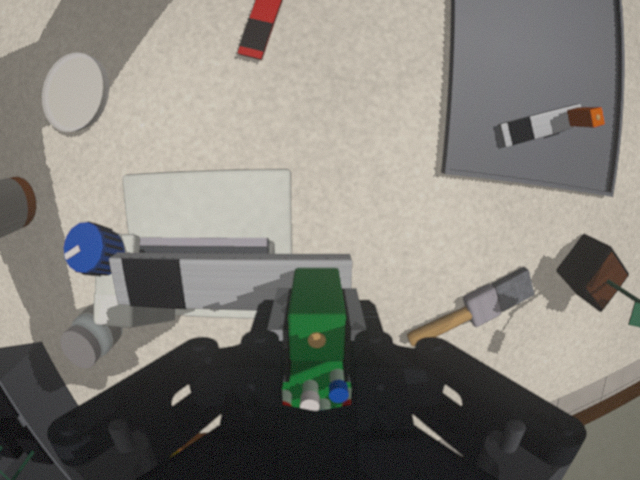

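Run:
```python
from h import *
w1,w2,w6=[dict(np.load(f"w{i}.npz")) for i in(1,2,6)]
T=read_camera("top")
for p in((290,170),(125,177)):print("plate",plane(w6,p,.014,1))
for n,w in(("w1",w1),("w6",w6)):
    m,b=blobs(w["image"],(105,150,40),(125,255,255),300);print(n,b)
print("w2 w6 ledge end",tri([ray(w1,(424,79),1),ray(w6,(268,240),1)]))
print("knob w1 T",tri([ray(w1,(375,198),1),ray(T,(411.7,200.7))]),tri([ray(w1,(375,198),1),ray(T,(411.7,200.7)),ray(w6,(80,249),1)]))
# held carrier: strip top plane z ~ tcp-.0225+.010, block top +.055
z=.2432-.0225
for p,h in(((317,340),.055),((125,255),.01),((351,256),.01),((112,325),.01),((185,283),.01)):print("held",plane(w6,p,z+h,1))
# predicted model points in w6
```

```text
plate [ 0.53355281 -0.04537734  0.014     ]
plate [ 0.49037788 -0.22406663  0.014     ]
w1 [(np.int32(1647), array([371.2, 197.9]))]
w6 [(np.int32(1308), array([ 84.8, 246.7])), (np.int32(332), array([338.3, 391.3]))]
w2 w6 ledge end (array([ 0.58333123, -0.07307059,  0.08154958]), [np.float64(0.0020289863788805515), np.float64(0.0020289863788807818)])
knob w1 T (array([ 0.53283409, -0.17458755,  0.17678946]), [np.float64(0.0010984588223238755), np.float64(0.0010984588223240217)]) (array([ 0.52894043, -0.17158942,  0.19285132]), [np.float64(0.0016260330395768457), np.float64(0.0011826407855381033), np.float64(0.0004947826832387538)])
held [ 0.56957748 -0.027017    0.2757    ]
held [ 0.53266822 -0.11387758  0.2307    ]
held [ 0.55848312 -0.00864582  0.2307    ]
held [ 0.56758975 -0.14003382  0.2307    ]
held [ 0.55331737 -0.08742819  0.2307    ]
```

```bash
python3 go.py 0.607 -0.0577 0.16 76.4
```

```text
t 5.8 tcp [ 0.5717 -0.0253  0.2439] yawy 76.24 tilt 0.15 j6 0.06 F [-0.6  0.8 -0.1] gap 0.0196
shift [-1.06 -0.58  2.1 ] len mm 97.0 turn -0.003
```

```bash
python3 -m crank '{"travel":[[-0.5,-0.3,0.5],[-1.06,-0.58,1],[-1.06,-0.58,1.6],[-1.06,-0.58,2.1],[-1.06,-0.58,2.1]],"turn":[0,0,0,0,0]}' >/dev/null; python3 -m crank '{"travel":[[0,0,0],[0,0,0],[0,0,0]],"turn":[0,0,0]}' >/dev/null; python3 go.py 0.607 -0.0577 0.128 76.4;  python3 - <<'E'
from h import *
c=read_camera("wrist");np.savez("w7.npz",**c)
s=read_camera("side");np.savez("s7.npz",**s);T=read_camera("top")
print(proj(s,np.array([.5705,-.1828,.095])))
z=lambda im,x,y,w,h,W:cv2.resize(im[y:y+h,x:x+w],(W,450),interpolation=cv2.INTER_CUBIC)
cv2.imwrite("pics/c7.png",np.hstack([z(c["image"],60,140,340,300,500),z(s["image"],255,140,80,120,300)])[:,:,::-1])
E
```

```text
t 6.47 tcp [ 0.609  -0.0576  0.1633] yawy 76.34 tilt 0.18 j6 0.01 F [ 0.1  0.5 -0.1] gap 0.0195
shift [ 0.05 -0.01  0.88] len mm 35.0 turn -0.001
[324.06197045 182.58298688]
```

View pics/c7.png

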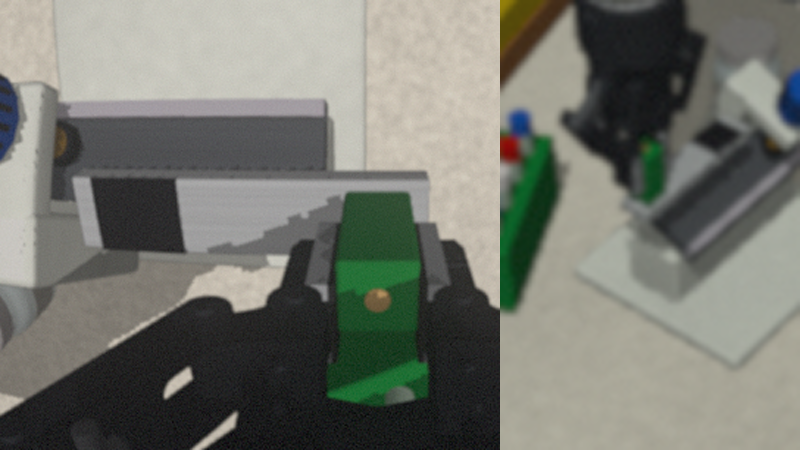

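Run:
```python
from h import *
c=dict(np.load("w7.npz"));w6=dict(np.load("w6.npz"))
f=lambda x,y:(60+x*.68,140+y*.6667)
O=np.array([.5705,-.1828]);u=np.array([.972,-.235]);v=np.array([.235,.972])
def q(n,p,z):
    X=plane(c,f(*p),z,1);d=X[:2]-O;print(n,X.round(4),"u,v",(d@u*1e3).round(1),(d@v*1e3).round(1))
q("ledge in R (pred -15.2,110)",(327,117),.0945);q("ledge in L",(60,117),.0945)
q("bed mid R edge",(327,170),.097)
for p in((90,178),(428,173),(75,178),(100,248),(428,220)):q("strip",p,.1508)
q("block top",(378,300),.1958)
q("knobarm corner",(55,90),.14)
```

```text
ledge in R (pred -15.2,110) [ 0.5833 -0.072   0.0945] u,v -13.6 110.7
ledge in L [ 0.553  -0.1902  0.0945] u,v -15.2 -11.3
bed mid R edge [ 0.6037 -0.0773  0.097 ] u,v 7.4 110.4
strip [ 0.5711 -0.1469  0.1508] u,v -7.9 35.1
strip [ 0.5948 -0.0385  0.1508] u,v -10.3 145.9
strip [ 0.5698 -0.1529  0.1508] u,v -7.7 28.9
strip [ 0.5957 -0.1541  0.1508] u,v 17.7 33.8
strip [ 0.6097 -0.0416  0.1508] u,v 4.9 146.4
block top [ 0.606  -0.0568  0.1958] u,v 4.9 130.8
knobarm corner [ 0.5403 -0.1564  0.14  ] u,v -35.5 18.5
```

```bash
python3 -m crank '{"travel":[[0.04,0,0.4],[0.04,0,0.75],[0.04,0,0.75],[0.04,0,0.75]],"turn":[0,0,0,0]}' >/dev/null; for i in 1 2 3 4 5; do python3 -m crank '{"travel":[[0,0,0.05],[0,0,0.05]],"turn":[0,0]}' | egrep 'tcp|force'; done
```

```text
tcp_pos: [0.6072, -0.0581, 0.1301]
wrist_force: [-0.7, 0.4, -0.9]
tcp_pos: [0.6069, -0.058, 0.1276]
wrist_force: [-0.6, 0.2, -1.4]
tcp_pos: [0.6066, -0.0579, 0.1251]
wrist_force: [-0.4, -0.0, -0.9]
tcp_pos: [0.6068, -0.0579, 0.1244]
wrist_force: [-1.9, 2.4, 4.9]
tcp_pos: [0.6071, -0.0577, 0.124]
wrist_force: [-4.3, 3.2, 13.2]
```

```bash
python3 -m crank '{"travel":[[0,0,-0.05],[0,0,-0.05]],"turn":[0,0]}' - 20 | egrep 'tcp|force';  python3 -m crank '{"travel":[[0,0,0],[0,0,0],[0,0,0],[0,0,0],[0,0,0]],"turn":[0,0,0,0,0]}' 30; python3 go.py 0.607 -0.0577 0.128 76.4;  python3 - <<'E'
from h import *
c=read_camera("wrist");np.savez("w8.npz",**c)
z=lambda im,x,y,w,h,W:cv2.resize(im[y:y+h,x:x+w],(W,450),interpolation=cv2.INTER_CUBIC)
s=read_camera("side")
cv2.imwrite("pics/c8.png",np.hstack([z(c["image"],60,140,340,300,500),z(s["image"],255,140,80,120,300)])[:,:,::-1])
E
```

```text
tcp_pos: [0.6071, -0.0578, 0.1243]
wrist_force: [-1.7, 2.0, 8.1]
clock: 8.37
tcp_pos: [0.6064, -0.0579, 0.1228]
orientation: [-0.0, 0.12, 0.993, -0.0]
wrist_force: [0.2, 0.3, 0.5]
finger_gap: 0.03
t 8.37 tcp [ 0.6064 -0.0579  0.1228] yawy 76.26 tilt 0.04 j6 0.01 F [0.2 0.3 0.5] gap 0.03
shift [-0.01  0.01 -0.13] len mm 5.0 turn -0.003
```

View pics/c8.png

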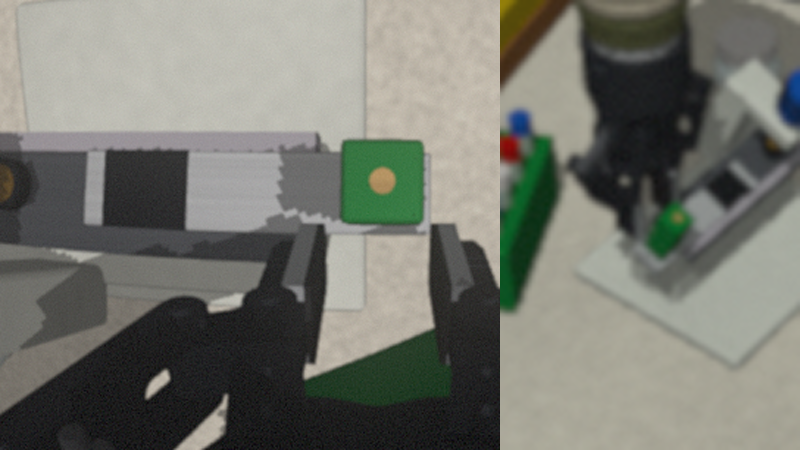

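```bash
python3 - <<'E'
from h import *
c=dict(np.load("w8.npz"))
f=lambda x,y:(60+x*.68,140+y*.6667)
O=np.array([.5705,-.1828]);u=np.array([.972,-.235]);v=np.array([.235,.972])
def q(n,p,z):
    X=plane(c,f(*p),z,1);d=X[:2]-O;print(n,X.round(4),"u,v",(d@u*1e3).round(1),(d@v*1e3).round(1))
q("top exp u -24.1",(382,181),.1444);q("pad exp u -5.1",(146,189),.1037);q("knob foot",(3,182),.108)
g=O-.017*u+.1305*v;print(g)
E
python3 go.py 0.5847 -0.0520 0.11 76.4
```

```text
top exp u -24.1 [ 0.5791 -0.0503  0.1444] u,v -22.8 130.9
pad exp u -5.1 [ 0.5783 -0.1314  0.1037] u,v -4.5 51.8
knob foot [ 0.5617 -0.1884  0.108 ] u,v -7.3 -7.5
[ 0.5846435 -0.051959 ]
t 8.47 tcp [ 0.6065 -0.0579  0.123 ] yawy 76.25 tilt 0.02 j6 0.01 F [ 0.   0.5 -0.8] gap 0.03
shift [0.56 0.01 0.32] len mm 26.0 turn -0.003
```

```bash
python3 -m crank '{"travel":[[0.3,0,0],[0.56,0,0],[0.56,0,0.2],[0.56,0,0.32],[0.56,0,0.32]],"turn":[0,0,0,0,0]}' |egrep 'tcp|force'; python3 -m crank '{"travel":[[0,0,0],[0,0,0],[0,0,0],[0,0,0],[0,0,0]],"turn":[0,0,0,0,0]}' 10 20| egrep 'tcp|force|gap'; python3 -m crank '{"travel":[[0,-0.2,0],[0,-0.4,0],[0,-0.6,0],[0,-0.6,0]],"turn":[0,0,0,0]}' | egrep 'tcp|force|gap'
```

```text
tcp_pos: [0.5845, -0.0525, 0.1089]
wrist_force: [0.1, -0.4, 0.2]
tcp_pos: [0.5851, -0.0526, 0.1104]
wrist_force: [0.5, -0.3, -0.2]
finger_gap: 0.0197
tcp_pos: [0.5788, -0.0778, 0.1105]
wrist_force: [0.1, 0.3, -1.4]
finger_gap: 0.0196
```

```bash
python3 -m crank '{"travel":[[0,-0.2,0],[0,-0.4,0],[0,-0.63,0],[0,-0.63,0]],"turn":[0,0,0,0]}' | egrep 'tcp|force|gap'; python3 -m crank '{"travel":[[0,0,0],[0,0,0],[0,0,0],[0,0,0]],"turn":[0,0,0,0]}' 34| egrep 'tcp|force|gap'
python3 - <<'E'
from h import *
O=np.array([.5705,-.1828]);u=np.array([.972,-.235]);v=np.array([.235,.972])
d=get_state()["tcp_pos"][:2]-O;print(d@u,d@v)
c=read_camera("wrist");np.savez("w9.npz",**c);cv2.imwrite("pics/w9.png",c["image"][:,:,::-1])
im=c["image"];m,b=blobs(im,(45,100,40),(80,255,255),60);print(b)
X=np.array([*(O-.0241*u+.079*v),.1444]);print("pred block top px",proj(c,X,1))
X=np.array([*(O-.0051*u-.001*v),.1037]);print("pred pad centre px",proj(c,X,1))
m=cv2.inRange(cv2.cvtColor(im,cv2.COLOR_RGB2HSV),np.array((105,150,40)),np.array((125,255,255)));print(blobs(im,(105,150,40),(125,255,255),100)[1])
# orange dot on block top
print(blobs(im,(5,80,100),(25,200,255),15)[1])
E
```

```text
tcp_pos: [0.5728, -0.1023, 0.1105]
wrist_force: [-0.3, 0.0, -1.9]
finger_gap: 0.0199
tcp_pos: [0.5733, -0.1001, 0.1106]
wrist_force: [-0.6, -0.6, 0.3]
finger_gap: 0.0343
-0.016672678140398113 0.08108562185166499
[(np.int32(2866), array([311. , 332.5])), (np.int32(877), array([442. , 433.1]))]
pred block top px [310.76742295 331.0981696 ]
pred pad centre px [149.53398427 315.61735253]
[(np.int32(8010), array([ 41.4, 335.6]))]
[(np.int32(213), array([310.9, 333.3])), (np.int32(787), array([554.3, 368.2]))]
```

```bash
python3 -m crank '{"travel":[[0,0,-0.5],[0,0,-1.3],[0,0,-2.2],[0,0,-3.1],[0,0,-3.9]],"turn":[0,0,0,0,0]}' 60 30 >/dev/null; python3 -m crank '{"travel":[[0,0,0]],"turn":[0]}' |egrep 'force'; python3 go.py 0.5346 -0.1741 0.255 111.4
```

```text
wrist_force: [1.0, -0.3, 1.1]
t 10.85 tcp [ 0.576  -0.1008  0.2741] yawy 76.3 tilt 0.67 j6 -0.07 F [ 1.  -0.3  1.1] gap 0.06
shift [ 0.58 -2.02  0.47] len mm 86.0 turn -0.613
```

```bash
python3 -m crank '{"travel":[[0.2,-0.6,0],[0.4,-1.3,0],[0.58,-2.02,0.2],[0.58,-2.02,0.4],[0.58,-2.02,0.4]],"turn":[-0.12,-0.24,-0.36,-0.48,-0.6]}' >/dev/null; python3 -m crank '{"travel":[[0,0,0],[0,0,0],[0,0,0]],"turn":[0,0,0]}' |egrep 'force'; python3 go.py 0.5346 -0.1741 0.161 111.4;python3 - <<'E'
from h import *
c=read_camera("wrist");np.savez("w10.npz",**c);im=c["image"]
print(blobs(im,(105,150,40),(125,255,255),100)[1])
t=read_camera("top");print(blobs(t["image"],(105,150,60),(125,255,255),20)[1])
O=np.array([.5705,-.1828,.095]);u=np.array([.972,-.235,0]);a=-np.sin(np.radians(25))*u+np.cos(np.radians(25))*np.array([0,0,1])
for h in(.073,.089,.105):print(h,proj(c,O+a*h,1).round(1))
cv2.imwrite("pics/w10.png",cv2.resize(im[150:450,150:450],(600,600))[:,:,::-1])
E
```

```text
wrist_force: [-0.2, -0.0, 0.4]
t 11.52 tcp [ 0.5317 -0.173   0.2506] yawy 110.51 tilt 0.03 j6 -0.82 F [-0.2 -0.   0.4] gap 0.06
shift [-0.06 -0.05  2.24] len mm 90.0 turn -0.016
[(np.int32(1677), array([324.1, 250.3])), (np.int32(231), array([626.9, 475. ]))]
[(np.int32(2047), array([120.8, 110.3])), (np.int32(32), array([366.1, 127. ])), (np.int32(36), array([389.9, 131.2])), (np.int32(34), array([358.3, 138.8])), (np.int32(101), array([500.2, 224.5]))]
0.073 [309.2 254. ]
0.089 [314.8 253.1]
0.105 [321.3 252.1]
```

View pics/w10.png

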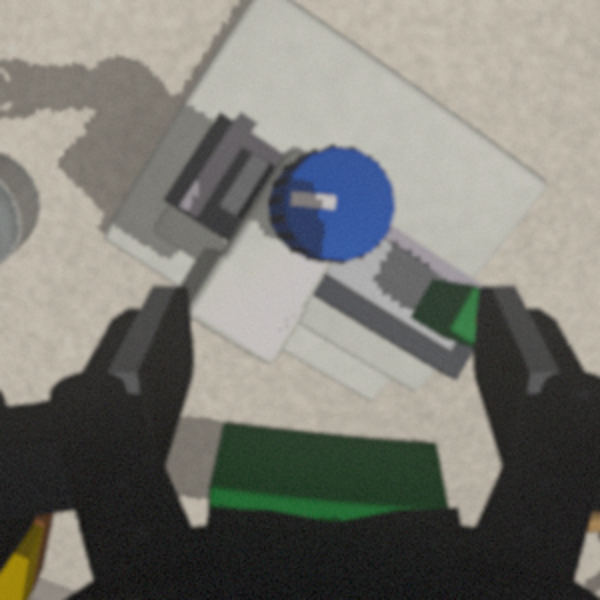

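```bash
cat > line.py <<'E'
# white line direction on knob top (world yaw, cw-positive deg) 
from h import *
def line(c):
    im=c["image"];O=np.array([.5705,-.1828,.095]);u=np.array([.972,-.235,0]);v=np.array([.235,.972,0]);s,k=np.sin(np.radians(25)),np.cos(np.radians(25))
    a=-s*u+k*np.array([0,0,1.]);ex=k*u+s*np.array([0,0,1.])
    hsv=cv2.cvtColor(im,cv2.COLOR_RGB2HSV)
    out=[]
    for h in (.105,.101,.097,.094):
        P=O+a*h;w=[]
        for r in np.arange(-14,15,.5):
            for q in np.arange(-14,15,.5):
                if np.hypot(r,q)>14: continue
                p=proj(c,P+ex*r*1e-3+v*q*1e-3,1);H=hsv[int(round(p[1])),int(round(p[0]))]
                if H[1]<110 and H[2]>70: w.append((r,q))
        w=np.array(w)
        if len(w)<5: out.append((h,len(w)));continue
        m=w.mean(0);out.append((h,len(w),m.round(1),np.degrees(-np.arctan2(m[1],m[0])).round(1)))
    return out
if __name__=="__main__":
    for o in line(read_camera("wrist")):print(*o)
E
python3 line.py
python3 -m crank '{"travel":[[-0.05,-0.05,0.5],[-0.05,-0.05,1.1],[-0.05,-0.05,1.7],[-0.05,-0.05,2.2],[-0.05,-0.05,2.2]],"turn":[0,0,0,0,0]}' >/dev/null; python3 -m crank '{"travel":[[0,0,0],[0,0,0],[0,0,0],[0,0,0]],"turn":[0,0,0,0]}' 20 30
```

```text
0.105 247 [ 3.2 -7.4] 66.9
0.101 276 [ 2.7 -7.1] 69.2
0.097 304 [ 2.2 -6.8] 71.7
0.094 322 [ 1.9 -6.5] 73.8
clock: 12.42
tcp_pos: [0.5342, -0.1741, 0.1639]
orientation: [0.001, -0.179, 0.984, -0.0]
wrist_force: [-1.7, 4.3, 2.8]
finger_gap: 0.0372
```

```bash
python3 -m crank '{"travel":[[0,0,0],[0,0,0],[0,0,0]],"turn":[0,0,0]}' |egrep "force|gap"; python3 -m crank '{"travel":[[0,0,0.01],[0,0,0.02],[0,0,0.03],[0,0,0.04],[0,0,0.05]],"turn":[0.12,0.24,0.36,0.48,0.6]}' | egrep "tcp|force|gap"; python3 -m crank '{"travel":[[0,0,0.01],[0,0,0.02],[0,0,0.03],[0,0,0.04],[0,0,0.05]],"turn":[0.12,0.24,0.36,0.48,0.6]}' | egrep "tcp|force|gap"; python3 -c "
from workcell import *;s=get_state();print(s['ft_torque'])"; python3 go.py 0.5346 -0.1741 0.163 111.4
```

```text
wrist_force: [-3.3, 5.3, 4.1]
finger_gap: 0.0371
tcp_pos: [0.5353, -0.1747, 0.1622]
wrist_force: [-0.1, 3.5, 3.4]
finger_gap: 0.033
tcp_pos: [0.5364, -0.1739, 0.1618]
wrist_force: [-15.0, 0.3, 26.6]
finger_gap: 0.0334
[1.9339184  1.33468391 0.97902775]
t 13.5 tcp [ 0.5364 -0.1739  0.1618] yawy 41.7 tilt 0.43 j6 0.38 F [-15.    0.3  26.6] gap 0.0334
shift [ 0.03 -0.04 -0.03] len mm 2.0 turn -1.216
```

```bash
python3 -m crank '{"travel":[[0,0,-0.05],[0,0,-0.15],[0,0,-0.15]],"turn":[0,0,0]}' 55 |egrep "force|gap"; python3 line.py; python3 -m crank '{"travel":[[0,0,0],[0,0,0],[0,0,0],[0,0,0],[0,0,0]],"turn":[-0.12,-0.24,-0.36,-0.48,-0.6]}' | egrep "tcp|force|gap"; python3 -m crank '{"travel":[[0,0,0],[0,0,0],[0,0,0],[0,0,0],[0,0,0]],"turn":[-0.12,-0.24,-0.36,-0.48,-0.6]}' | egrep "tcp|force|gap"; python3 go.py 0.5346 -0.1741 0.165 111.4; python3 line.py
```

```text
wrist_force: [-0.2, -0.2, -1.3]
finger_gap: 0.0551
0.105 242 [-4.2 -6.4] 123.5
0.101 223 [-4.  -7.2] 119.4
0.097 205 [-3.8 -7.9] 115.9
0.094 189 [-3.7 -8.4] 113.7
tcp_pos: [0.5343, -0.1747, 0.1643]
wrist_force: [0.9, 0.2, -0.4]
finger_gap: 0.0551
tcp_pos: [0.5343, -0.1747, 0.1643]
wrist_force: [-1.0, -0.2, -0.8]
finger_gap: 0.0552
t 14.63 tcp [ 0.5343 -0.1747  0.1643] yawy 111.01 tilt 0.02 j6 -0.83 F [-1.  -0.2 -0.8] gap 0.0552
shift [-0.01  0.01 -0.02] len mm 1.0 turn -0.007
0.105 254 [-2.8 -3.7] 127.5
0.101 229 [-4. -7.] 119.7
0.097 257 [-4.3 -6.1] 125.2
0.094 283 [-4.5 -5.5] 129.6
```

```bash
python3 -m crank '{"travel":[[0,0,0],[0,0,0],[0,0,0],[0,0,0],[0,0,0]],"turn":[0,0,0,0,0]}' 20 45 |egrep "force|gap"; python3 -m crank '{"travel":[[0,0,0],[0,0,0.01],[0,0,0.01],[0,0,0.02],[0,0,0.02]],"turn":[0.12,0.24,0.36,0.48,0.6]}' | egrep "tcp|force|gap"; python3 -m crank '{"travel":[[0,0,0],[0,0,0.01],[0,0,0.01],[0,0,0.02],[0,0,0.02]],"turn":[0.12,0.24,0.36,0.48,0.6]}' | egrep "tcp|force|gap"; python3 -c "
from workcell import *;s=get_state();print(s['ft_torque'])"; python3 -m crank '{"travel":[[0,0,0],[0,0,-0.04],[0,0,-0.04]],"turn":[0,0,0]}' 55 |egrep "force|gap"; python3 line.py;python3 go.py 0.5346 -0.1741 0.165 111.4
```

```text
wrist_force: [-1.4, 2.0, 5.2]
finger_gap: 0.0353
tcp_pos: [0.5348, -0.1744, 0.164]
wrist_force: [2.6, 2.0, -1.7]
finger_gap: 0.0324
tcp_pos: [0.535, -0.1733, 0.1643]
wrist_force: [-2.7, 5.3, 12.4]
finger_gap: 0.0325
[ 2.48527566 -0.7876654   0.85526396]
wrist_force: [-0.3, 0.5, 0.5]
finger_gap: 0.055
0.105 258 [-6.9 -0.6] 174.9
0.101 232 [-7.9 -0.2] 178.4
0.097 236 [-7.8 -1.4] 169.5
0.094 238 [-7.8 -2.4] 163.3
t 16.23 tcp [ 0.5342 -0.1747  0.1642] yawy 41.9 tilt 0.02 j6 0.38 F [-0.6 -0.9 -0.3] gap 0.0552
shift [ 0.    0.02 -0.02] len mm 1.0 turn -1.213
```

```bash
B='' ; python3 -m crank '{"travel":[[0,0,0],[0,0,0],[0,0,0],[0,0,0],[0,0,0]],"turn":[-0.12,-0.24,-0.36,-0.48,-0.6]}' >/dev/null; python3 -m crank '{"travel":[[0,0,0],[0,0,0],[0,0,0],[0,0,0],[0,0,0]],"turn":[-0.12,-0.24,-0.36,-0.48,-0.6]}' >/dev/null;  python3 -m crank '{"travel":[[0,0,0],[0,0,0],[0,0,0],[0,0,0],[0,0,0]],"turn":[0,0,0,0,0]}' 20 50 |egrep "force|gap"; python3 -m crank '{"travel":[[0,0,0],[0,0,0.01],[0,0,0.01],[0,0,0.02],[0,0,0.02]],"turn":[0.12,0.24,0.36,0.48,0.6]}' | egrep "tcp|force|gap"; python3 -m crank '{"travel":[[0,0,0],[0,0,0.01],[0,0,0.01],[0,0,0.02],[0,0,0.02]],"turn":[0.12,0.24,0.36,0.48,0.6]}' | egrep "tcp|force|gap"; python3 -c "
from workcell import *;s=get_state();print(s['ft_torque'])"; python3 -m crank '{"travel":[[0,0,0],[0,0,-0.04],[0,0,-0.04]],"turn":[0,0,0]}' 55 |egrep "force|gap"; python3 line.py;python3 go.py 0.5346 -0.1741 0.165 111.4
```

```text
wrist_force: [-1.1, -0.3, 2.0]
finger_gap: 0.0343
tcp_pos: [0.5344, -0.1741, 0.1642]
wrist_force: [1.4, 0.9, 0.3]
finger_gap: 0.0321
tcp_pos: [0.5357, -0.1731, 0.1636]
wrist_force: [-9.0, -0.4, 13.6]
finger_gap: 0.0325
[1.0695288  0.89919587 0.72773308]
wrist_force: [-0.5, 0.1, -0.2]
finger_gap: 0.0552
0.105 342 [-2.4 -0.6] 166.0
0.101 215 [-4.6  6.7] -124.3
0.097 241 [-4.9  6. ] -129.7
0.094 254 [-5.2  5.3] -134.3
t 18.62 tcp [ 0.5341 -0.1746  0.1643] yawy 41.92 tilt 0.01 j6 0.38 F [-0.1 -0.3  0.6] gap 0.0554
shift [ 0.    0.02 -0.02] len mm 1.0 turn -1.213
```

```bash
python3 -m crank '{"travel":[[0,0,0],[0,0,0],[0,0,0],[0,0,0],[0,0,0]],"turn":[-0.12,-0.24,-0.36,-0.48,-0.6]}' >/dev/null; python3 -m crank '{"travel":[[0,0,0],[0,0,0],[0,0,0],[0,0,0],[0,0,0]],"turn":[-0.12,-0.24,-0.36,-0.48,-0.6]}' >/dev/null;  python3 -m crank '{"travel":[[0,0,0],[0,0,0],[0,0,0],[0,0,0],[0,0,0]],"turn":[0,0,0,0,0]}' 20 50 |egrep "force|gap"; python3 -m crank '{"travel":[[0,0,0],[0,0,0.01],[0,0,0.01],[0,0,0.02],[0,0,0.02]],"turn":[0.12,0.24,0.36,0.48,0.6]}' | egrep "tcp|force|gap"; python3 -m crank '{"travel":[[0,0,0],[0,0,0.01],[0,0,0.01],[0,0,0.02],[0,0,0.02]],"turn":[0.12,0.24,0.36,0.48,0.6]}' | egrep "tcp|force|gap"; python3 -c "
from workcell import *;s=get_state();print(s['ft_torque'])"; python3 -m crank '{"travel":[[0,0,0],[0,0,-0.04],[0,0,-0.04]],"turn":[0,0,0]}' 55 |egrep "force|gap"; python3 line.py;python3 go.py 0.5346 -0.1741 0.165 111.4
```

```text
wrist_force: [-0.8, -1.2, 2.9]
finger_gap: 0.0341
tcp_pos: [0.5327, -0.174, 0.1648]
wrist_force: [-6.8, 4.3, 10.2]
finger_gap: 0.0318
tcp_pos: [0.54, -0.1791, 0.1658]
wrist_force: [9.3, -13.6, -0.0]
finger_gap: 0.0324
[-2.15817733 -2.11470463  1.19287254]
wrist_force: [-0.5, -0.2, -0.3]
finger_gap: 0.0549
0.105 356 [-1.8 -1.1] 148.2
0.101 217 [-3.5  6.3] -118.7
0.097 232 [-4.   6.7] -121.0
0.094 252 [-4.2  6.2] -124.3
t 21.0 tcp [ 0.5334 -0.1739  0.164 ] yawy 41.91 tilt 0.1 j6 0.38 F [-0.3 -0.1  0.5] gap 0.055
shift [-0.02  0.02 -0.02] len mm 2.0 turn -1.213
```

```bash
python3 -m crank '{"travel":[[0,0,0],[0,0,0],[0,0,0],[0,0,0],[0,0,0]],"turn":[-0.12,-0.24,-0.36,-0.48,-0.6]}' >/dev/null; python3 -m crank '{"travel":[[0,0,0],[0,0,0],[0,0,0],[0,0,0],[0,0,0]],"turn":[-0.1,-0.2,-0.3,-0.3,-0.3]}' >/dev/null; python3 line.py; python3 -m crank '{"travel":[[0,0,0],[0,0,0],[0,0,0],[0,0,0],[0,0,0]],"turn":[0,0,0,0,0]}' 20 60 |egrep "force|gap"; python3 -m crank '{"travel":[[0,0,0],[0,0,0],[0,0,0],[0,0,0],[0,0,0]],"turn":[0.12,0.24,0.36,0.48,0.6]}' | egrep "tcp|force|gap"; python3 -c "
from workcell import *;s=get_state();print(s['ft_torque'])"; python3 line.py; python3 -m crank '{"travel":[[0,0,0],[0,0,0],[0,0,0]],"turn":[0,0,0]}' 55 |egrep "force|gap"; python3 line.py;python3 go.py 0.5346 -0.1741 0.165 111.4
```

```text
0.105 386 [-1.2  7.1] -99.3
0.101 284 [-3.2  6.4] -116.2
0.097 244 [-4.3  6.1] -125.3
0.094 242 [-4.1  6.4] -122.5
wrist_force: [-1.8, 0.4, 4.0]
finger_gap: 0.0321
tcp_pos: [0.5334, -0.1734, 0.1647]
wrist_force: [3.1, -1.1, 4.5]
finger_gap: 0.0318
[-0.6498426  -1.24235308  0.58656606]
0.105 212 [-2.9  5.9] -116.2
0.101 215 [-4.1  7. ] -120.1
0.097 229 [-4.   6.7] -121.1
0.094 243 [-4.   6.4] -122.2
wrist_force: [-0.8, 0.2, 0.1]
finger_gap: 0.0551
0.105 217 [-3.3  5.5] -120.8
0.101 216 [-4.5  6.7] -123.7
0.097 227 [-4.5  6.4] -124.9
0.094 241 [-4.4  6.2] -125.6
t 23.07 tcp [ 0.5338 -0.1743  0.164 ] yawy 59.13 tilt 0.05 j6 0.08 F [-0.  -0.3 -0. ] gap 0.0548
shift [-0.01  0.01 -0.03] len mm 1.0 turn -0.912
```

```bash
python3 -m crank '{"travel":[[0,0,-0.5],[0,0,-1.2],[0,0,-2],[0,0,-2.2],[0,0,-2.2]],"turn":[-0.12,-0.24,-0.36,-0.48,-0.6]}' 60 >/dev/null; python3 -m crank '{"travel":[[0,0,0],[0,0,0],[0,0,0]],"turn":[-0.1,-0.2,-0.3]}' |egrep "force|tcp|clock"
cat > chk.py <<'E'
from line import *
c=read_camera("wrist");np.savez("chk.npz",**c)
for o in line(c):print(*o)
print("blue",blobs(c["image"],(105,150,40),(125,255,255),100)[1],"was 1677 @324.1,250.3")
O=np.array([.5705,-.1828,.095]);u=np.array([.972,-.235,0]);v=np.array([.235,.972,0]);s,k=np.sin(np.radians(25)),np.cos(np.radians(25))
a=-s*u+k*np.array([0,0,1.])
b=lambda x,y,z:O+(k*u+s*np.array([0,0,1.]))*x+v*y+a*z
for n,X in(("top.094",b(0,0,.094)),("top.105",b(0,0,.105)),("blockdot",b(-.001,.079,.055))):print(n,proj(c,X,1).round(1))
print("green",blobs(c["image"],(45,100,40),(80,255,255),60)[1],"dot",blobs(c["image"],(5,80,100),(25,200,255),8)[1])
m=blobs(c["image"],(105,150,40),(125,255,255))[0];n,l,st,ce=cv2.connectedComponentsWithStats(m);i=[i for i in range(1,n) if np.hypot(*(ce[i]-proj(c,b(0,0,.094),1)))<40];print("bbox",[st[j] for j in i if st[j][4]>100])
E
python3 chk.py
python3 - <<'E'
from h import *
c=dict(np.load("w10.npz"));m=blobs(c["image"],(105,150,40),(125,255,255))[0];n,l,st,ce=cv2.connectedComponentsWithStats(m);print("w10 bbox",[st[j] for j in range(1,n) if st[j][4]>500])
E
python3 go.py 0.5346 -0.1741 0.25 110.5
```

```text
clock: 23.73
tcp_pos: [0.5339, -0.1744, 0.2522]
wrist_force: [0.1, 0.0, -0.2]
0.105 448 [-4.3  6.4] -123.9
0.101 329 [-4.2  6.3] -124.0
0.097 269 [-4.3  6. ] -125.5
0.094 258 [-4.6  6.3] -126.3
blue [(np.int32(1738), array([318. , 248.9])), (np.int32(211), array([626.8, 475.4]))] was 1677 @324.1,250.3
top.094 [320.1 249.6]
top.105 [324.8 248.7]
blockdot [392.7 306.1]
green [(np.int32(201), array([383.9, 306.4])), (np.int32(2174), array([308.3, 395. ]))] dot [(np.int32(883), array([106.5,  48.8])), (np.int32(8), array([95.2, 63.2])), (np.int32(10), array([112.3,  75. ])), (np.int32(37), array([547.6,  81.8])), (np.int32(62), array([621.1, 334. ])), (np.int32(114), array([ 70.3, 364. ])), (np.int32(36), array([ 45.6, 383.3])), (np.int32(94), array([449.6, 410.8])), (np.int32(8), array([169.6, 409.2])), (np.int32(9), array([162.1, 447.3]))]
bbox [array([ 296,  223,   47,   53, 1738], dtype=int32)]
w10 bbox [array([ 296,  224,   50,   56, 1677], dtype=int32)]
t 23.78 tcp [ 0.5339 -0.1744  0.2522] yawy 111.21 tilt 0.03 j6 -0.83 F [0.8 0.6 0.8] gap 0.0601
shift [-0.02  0.    0.05] len mm 2.0 turn 0.012
```

```bash
python3 -m crank '{"travel":[[0.3,0.3,0],[0.6,0.6,0],[0.9,1,-0.4],[1.2,1.5,-0.4],[1.2,1.5,-0.4]],"turn":[0.12,0.24,0.36,0.48,0.6]}' >/dev/null; python3 -m crank '{"travel":[[0,0,0],[0,0,0],[0,0,0]],"turn":[0,0,0]}' |egrep "force|tcp|clock|gap"; python3 chk.py
python3 - <<'E'
from h import *
c=dict(np.load("chk.npz"));hsv=cv2.cvtColor(c["image"],cv2.COLOR_RGB2HSV)
m=cv2.inRange(hsv,np.array((45,100,40)),np.array((80,255,255)));n,l,s,ce=cv2.connectedComponentsWithStats(m);print(s[s[:,4]>300])
E
```

```text
clock: 24.45
tcp_pos: [0.4683, -0.1355, 0.2682]
wrist_force: [-0.1, -0.0, 0.1]
finger_gap: 0.0599
0.105 254 [-3.8  5.6] -124.0
0.101 244 [-5.   6.5] -127.5
0.097 261 [-4.7  6.4] -126.1
0.094 279 [-4.4  6.3] -125.0
blue [(np.int32(867), array([288.9, 340.9])), (np.int32(100), array([  3.1, 459.2]))] was 1677 @324.1,250.3
top.094 [286.1 336.7]
top.105 [284.9 338.6]
blockdot [384.7 329.2]
green [(np.int32(275), array([379.3, 330.1])), (np.int32(309), array([386.7, 395.3])), (np.int32(135), array([451.8, 412.1])), (np.int32(160), array([ 11.1, 470.4]))] dot [(np.int32(44), array([413.6,  30. ])), (np.int32(693), array([ 67.5, 266.6])), (np.int32(8), array([ 54.6, 258.5])), (np.int32(26), array([384.3, 330.1])), (np.int32(131), array([525.3, 348.6]))]
bbox [array([266, 315,  43,  43, 867], dtype=int32)]
[[     0      0    640    480 306213]
 [   370    378     30     35    309]]
```

```bash
python3 -c "
from workcell import *
print(hand_in())"
```

```text
the job is handed in; nothing more can be done
None
```

I laid the green carrier on the clamp's bed, turned the blue knob clockwise to its stop and handed the job in at about 24.5 s of the 70 s allowed.

- **Placing:** I gripped the block along the strip and lowered the carrier level at the open end of the bed. When released, it settled flat against the lower ledge. I then slid it in by about 50 mm, which puts the block about 79 mm from the screw axis and the pad centre within about 1–2 mm of the foot's axis.
- **Knob:** Three ratchet strokes turned it about 160°. A fourth gave about 10° more and then met a hard stop, about 3 rad in all. A fifth, check stroke did not move it further.

**Last checks:**
- **Carrier:** the block's top dot was within about 1 px of where a flat carrier would put it, at (384.3, 330.1) against a predicted (384.7, 329.2).
- **Knob line:** its angle held at −122° to −126°. The spread is measurement noise and perhaps a few degrees of spring-back on release, well inside the tolerance.
- **Knob height:** its apparent size and position put it roughly 9–10 mm lower than at the start, which fits fully home.
- **Robot:** it was clear of everything, with wrist force near zero.

**Not measured:**
- **Foot force:** I had no direct reading of the foot's force on the pad; I infer it from the knob being home on a flat strip.
- **Other things on the bench:** I did not re-measure the amber sample and the other loose things at the end, but no move went near enough to touch them.
- **Contact during turning:** in the first knob stroke the wrist showed about 27 N upward, probably a fingertip on the clamp's arm, so I raised the tool for the later strokes.

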